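Lock the plate reader's window ring with the pin spanner

ROBOT

A 7-joint arm with a two-finger parallel gripper is mounted at the origin on the work surface. World frame = base frame: x ahead of the robot, y to its left, z up, the work surface at z = 0. Lengths are in m, angles in degrees, forces in N, time in s.
With the tool pointing down it reaches from about 0.425 to 0.95 m from the base axis. Payload 4.7 kg.
Tool frame: the origin (TCP) lies between the finger pads; the fingertips stand 25 mm ahead of it and the grasp point (between the pads) lies 6 mm ahead of it; z points along the fingers, y is the direction in which the jaws open and shut (so a half turn about z gives the same grasp; the last joint's range is limited). The gripper opens to 85 mm and grips with 20 to 120 N. Pads are 22 mm wide; open, the fingers measure 114 mm over their backs; the gripper's body (76 mm by 85 mm) begins 54 mm behind the grasp point. The pads swing forward as they close: fully open they stand 13 mm farther back than shut.
Start: joints at [-76.026, 26.849, -2.785, 87.806, 1.381, 65.374, -4.715], TCP at [0.182, 0.65, 0.256] pointing down, gripper open.
Joint ranges: [-148.3, 148.3], [-19.14, 114.17], [-79.39, 73.82], [5.75, 140.21], [-59.74, 239.74], [12.07, 113.84], [-152.46, 152.46]. Speed limits (degrees/s): [147.25, 147.25, 180, 180, 180, 180, 180].

INTERFACE

Orientations are given as a 3x3 rotation matrix whose columns are the frame's x, y, z axes.
In Python, from rig import manip gives the robot as it stands. Calls block until the motion is done:
- manip.movep(position, orientation): joint-space move of the TCP to a pose.
- manip.move_l(position, frame=None, rate=0.15, stop_force=None): straight line of the TCP; frame=None keeps the orientation; rate is the mean speed in m/s. With stop_force (N) it stops when the force on the tool has changed by that much, and returns True; else False.
- manip.move_joints(angles): joint-space move.
- manip.grip(opening, newtons=None): opening from 0.0 (shut) to 1.0 (fully open); newtons is the grip in N (None keeps the last); returns when the fingers have stopped.
- manip.hold(seconds).
- manip.solve_ik(position, orientation): joint angles nearest the present ones, or None.
- manip.grab_frame(name): name is "scene" or "top" or "wrist"; returns a dict with "color" (480x640x3 uint8, red, green, blue), "vfov" (degrees; the focal length in pixels is half the picture's height over the tangent of half this angle, whatever the lens; pixels are square), "cx", "cy" (the principal point, pixels), "R" (3x3) and "t" (3): a world point X has camera coordinates R X + t; the wrist camera has in their place "tool_from_camera" (4x4, takes a point from camera to tool coordinates, whose origin is the TCP and whose axes are the flange's). Camera axes: x right, y down, z forward; pixel columns grow to the right and rows downward; lengths in m; the calibration is good to about 2 mm. A picture is of the moment at which its call begins: read the wrist's pose just before it. There is no depth.
A pose or a line that the arm cannot do raises manip.PlanningError and nothing moves.
- manip.sign_off(): hands the job in, once; it reports no verdict.
Readings, each from a call of its own:
- manip.read_t(): time.
- manip.read_joint_positions(): joint angles.
- manip.read_joint_velocities(): joint speeds.
- manip.read_tau(): joint torques, N m.
- manip.read_tcp_pos(): TCP position.
- manip.read_ee_rot(): TCP orientation.
- manip.read_contact_force(): force on the tool from outside, world axes, zero at the start.
- manip.read_wrist_torque(): the same for the moment, N m.
- manip.read_gripper_width(): opening from 0.0 (shut) to 1.0 (fully open).
Only numpy, scipy, OpenCV 4.12 (cv2) and the standard library are available. Lean on these libraries where they do the work, as an engineer would, in place of code of your own. Each camera call takes 0.05 s, during which the arm holds its last target.

TASK

Take the pin spanner from its rest, put both of its pins into the two holes of the gold retaining ring on the plate reader's sloping face, and turn the ring clockwise with it until it is fully home against its stop. Then stand the spanner back upright on its rest with the pins in the slot, and let go. Do not push on the reader with the gripper's fingers, and leave everything else on the bench where it is.

Things in the scene. Friction and masses are not known exactly. Their poses are not given: they have to be found in the camera images.
- reader: White bench plate reader, about 215 x 200 mm, 148 mm high, fixed. Origin: centre of its underside, z up; its low front faces its -x. Its sloping top leans to its -x: the outward normal is 30 degrees from vertical. On it a gold retaining ring surrounds a dark blue window; a green mark beside the ring shows where the ring's red mark stands when locked.
- lock_ring (a joint): Angle of the retaining ring in rad: grows as the ring turns clockwise seen from outside (looking down at its face). It starts loose at 0 to 0.3 and meets a hard stop, fully locked, at 1.2. It turns stiffly (about 0.12 N m of friction) and stays where it is left.
- ring_face (a point): Centre of the ring's outer face, which is flat. Ring: outside diameter 100 mm, inside 48 mm, 14 mm thick. z is the outward normal of the face, y runs along the line of the two holes towards hole_a; turns with the ring.
- hole_a (a point): Centre of the mouth of one of the two round holes in the ring's face: diameter 12 mm with a 1.5 mm chamfer, about 15 mm deep, 36 mm from the ring's centre. Same axes as ring_face (z out of the hole).
- hole_b (a point): The same for the other hole, diametrically opposite (72 mm from hole_a).
- spanner: Pin spanner, 0.15-0.31 kg: steel crossbar 92 (its y) x 36 (x) x 12 mm, two 8 mm pins with tapered ends 12 mm long under it at y = +36 and -36 mm; on top a blue flat-sided grip 18 thick (x) x 40 mm wide (y), from 12 to 87 mm above the underside. Origin: crossbar's underside, midway between the pins; z up along the grip. Alike after a half turn about z. Pins fully in: underside lies on the ring's face.
- pin_a (a point): Tip of the pin at +y of the spanner, 12 mm below the crossbar's underside. Axes as the spanner's.
- pin_b (a point): Tip of the pin at -y of the spanner. Axes as the spanner's.
- spanner_grip (a point): Middle of the upper part of the blue grip, where to hold it, 60 mm above the crossbar's underside, on the spanner's axis; grasp across the 18 mm thickness (the spanner's x).
- cradle: Spanner rest, fixed: dark base 90 x 130 mm, teal rails with an open-topped slot between, 20 mm wide (x), 98 mm long (y). Origin: centre of the underside, z up. The spanner stands upright on it, crossbar along the rest's y (either way round), both pins in the slot, the crossbar's underside on the rails 32 mm above the bench.
- microplate: Black microplate, 127 x 85 x 14 mm, lying on the bench; a bystander. Origin: centre of its underside.
- tube_rack: Orange tube rack, 150 x 55 mm, 62 mm high with its capped tubes; a bystander. Origin: centre of its underside.
- tip_box: Closed grey pipette tip box with a clear lid, 85 x 122 x 99 mm; a bystander. Origin: centre of its underside.
- open_tip_box: Open grey pipette tip box with yellow insert and white tips, 85 x 122 x 86 mm; a bystander. Origin: centre of its underside.
- tip_lid: Empty clear box lid lying open side up, 88 x 125 x 35 mm; a bystander. Origin: centre of its underside.
- buffer_bottle: Bottle with a blue cap, 72 mm across, 150 mm high; a bystander. Origin: centre of its underside.
- pipette: White pipette lying on the bench, about 250 mm long, 26 mm high; a bystander. Origin: centre of its underside.
There are look-alikes about, which are no part of the job. What is shaped like the cradle but green is not meant.

How it is judged (in metres and radians):
On the way, in this order (a step that is already met when the one before it is completed fails the run):
1. both pins of the spanner are in the ring's holes, at least 6 mm deep, before the ring has been turned (joint below 0.42 rad) (((z of pin_a in the frame of hole_a below -0.006 m and distance between pin_a and hole_a below 0.016 m and z of pin_b in the frame of hole_b below -0.006 m and distance between pin_b and hole_b below 0.016 m) or (z of pin_a in the frame of hole_b below -0.006 m and distance between pin_a and hole_b below 0.016 m and z of pin_b in the frame of hole_a below -0.006 m and distance between pin_b and hole_a below 0.016 m)) and value of joint lock_ring below 0.42 rad), for 0.1 s.
2. the ring has been turned home (beyond 1.12 rad) with both pins still in the holes (((z of pin_a in the frame of hole_a below -0.006 m and distance between pin_a and hole_a below 0.016 m and z of pin_b in the frame of hole_b below -0.006 m and distance between pin_b and hole_b below 0.016 m) or (z of pin_a in the frame of hole_b below -0.006 m and distance between pin_a and hole_b below 0.016 m and z of pin_b in the frame of hole_a below -0.006 m and distance between pin_b and hole_a below 0.016 m)) and value of joint lock_ring above 1.12 rad), for 0.1 s.
At the end, for the whole second after the job is handed in: The ring is locked (joint beyond 1.12 of 1.2 rad), and the spanner stands upright (within 4.5 degrees) on its rest, either way round: its origin within 12 mm of the rest's centre across the slot and 18 mm along it, 28 to 36 mm above the bench, pins in the slot, released and at rest (value of joint lock_ring above 1.12 rad and x of spanner in the frame of cradle between -0.012 and 0.012 m and y of spanner in the frame of cradle between -0.018 and 0.018 m and z of spanner in the frame of cradle between 0.028 and 0.036 m and angle between spanner's own z axis and vertical below 0.08 rad and linear speed of spanner below 0.02 m/s and angular speed of spanner below 0.2 rad/s and contact force between the fingers and spanner below 0.1 N); the robot touches nothing.
It fails at once if a bystander is pushed more than 30 mm from its place or tipped over (distance of any of microplate, tube_rack, tip_box, open_tip_box, tip_lid, buffer_bottle, pipette from where it was at the start of the episode above 0.03 m or angle between any of microplate, tube_rack, tip_box, open_tip_box, tip_lid, buffer_bottle, pipette's own z axis and vertical above 0.5 rad).
It fails at once if the fingers themselves push on the reader or its ring with more than 5 N (contact force between the fingers and reader above 5 N).
It also fails if it takes over 64 s, if anything falls off the work surface, if the arm or the gripper's body presses on something with over 40 N, if the wrist force passes 120 N, or if a joint passes its speed limit or range.

## Working session

There is one attempt and no reset: what is moved stays moved. The work goes in short steps, each a Python script; the robot and the scene stay as the last script left them, time stands still between calls to the robot, and variables do not carry over. Pictures are saved under pics/ and viewed, and the job is handed in when it is done.

```bash
ls; mkdir -p pics
python3 - <<'E'
from rig import manip
import cv2, numpy as np, pickle
for n in ("scene","top","wrist"):
    f=manip.grab_frame(n); cv2.imwrite(f"pics/{n}0.png",f["color"][:,:,::-1])
    pickle.dump(f,open(f"{n}0.pkl","wb"))
    print(n,{k:(np.round(v,4).tolist() if not np.isscalar(v) else v) for k,v in f.items() if k!="color"})
print(manip.read_t(),manip.read_tcp_pos(),manip.read_ee_rot())
E
```

```text
pics
scene {'vfov': 53.43892564793142, 'cx': 317.0545258637509, 'cy': 241.82352822643355, 'R': [[0.8125, 0.5829, 0.0144], [0.4244, -0.5743, -0.7], [-0.3998, 0.5748, -0.714]], 't': [-0.4634, -0.1589, 1.4198]}
top {'vfov': 50.28224540633445, 'cx': 316.4986549807879, 'cy': 240.47462959743646, 'R': [[-0.0127, -0.9999, -0.0039], [-0.9826, 0.0132, -0.1851], [0.1851, 0.0015, -0.9827]], 't': [0.0016, 0.5801, 1.2454]}
wrist {'vfov': 60.15082390344996, 'cx': 317.3030674431421, 'cy': 237.578510775903, 'tool_from_camera': [[0.0016, -0.963, -0.2696, 0.0672], [1.0, 0.0017, -0.0003, 0.0], [0.0007, -0.2696, 0.963, -0.1177], [0.0, 0.0, 0.0, 1.0]]}
0.15 [0.18170274 0.64965161 0.25549961] [[-9.63019547e-01  2.69431220e-01 -4.13125831e-04]
 [ 2.69431537e-01  9.63018417e-01 -1.47498141e-03]
 [ 4.41742867e-07 -1.53174506e-03 -9.99998827e-01]]
```

View pics/scene0.png

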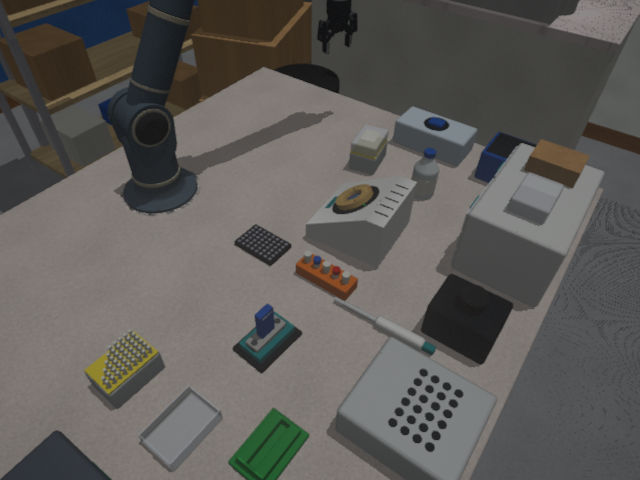

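View pics/top0.png

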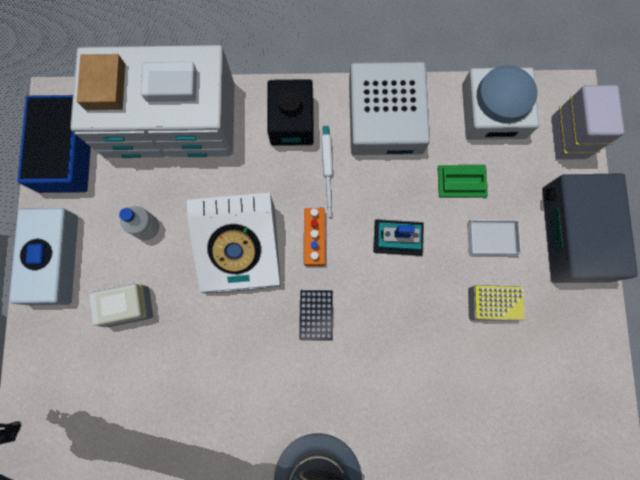

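View pics/wrist0.png

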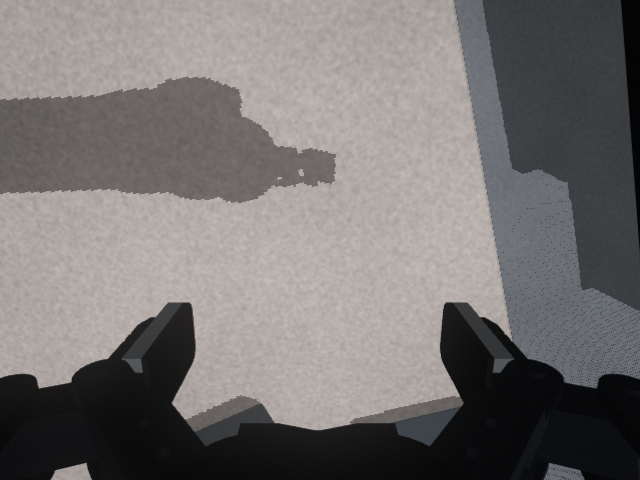

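The scene view shows the reader at (360,215) with its gold ring at (356,198), and the teal rest with the blue-gripped spanner at (266,325). The top view shows the ring at (234,250) and the spanner at (407,231).

Possible confusions:
- **Spanner and rest:** the teal rest with the blue grip at top (400,236) against the green look-alike rest at (463,181).
- **Ring:** the gold ring at (234,250) against the blue knob on the pale box at (35,253).

I choose the teal rest and the gold ring, and I'll check both in a close crop.

Run:
```python
import cv2,numpy as np
t=cv2.imread("pics/top0.png"); s=cv2.imread("pics/scene0.png")
a=cv2.resize(t[185:300,180:290],(440,460),interpolation=cv2.INTER_CUBIC)
b=cv2.resize(t[205:265,365:435],(350,300),interpolation=cv2.INTER_CUBIC)
c=np.zeros((460,790,3),np.uint8); c[:,:440]=a; c[:300,440:790]=b
cv2.imwrite("pics/crop0.png",c)
a=cv2.resize(s[165:265,300:420],(480,400),interpolation=cv2.INTER_CUBIC)
b=cv2.resize(s[295:370,230:305],(300,300),interpolation=cv2.INTER_CUBIC)
c=np.zeros((400,780,3),np.uint8); c[:,:480]=a; c[:300,480:]=b
cv2.imwrite("pics/crop1.png",c)
```

```text
(no output)
```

View pics/crop0.png

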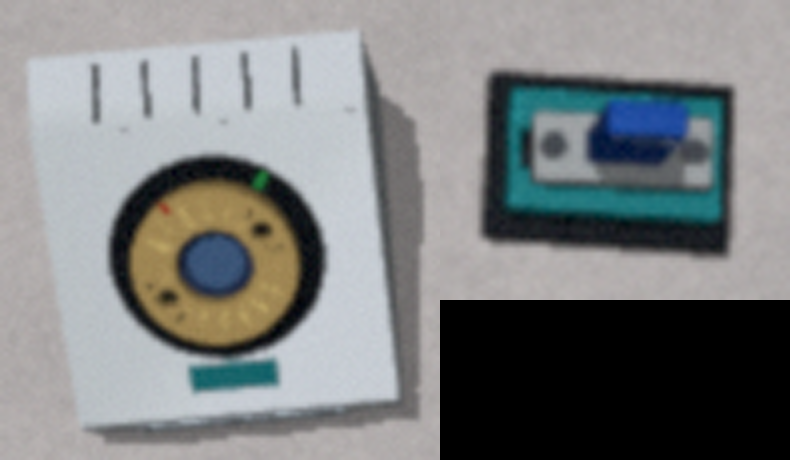

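View pics/crop1.png

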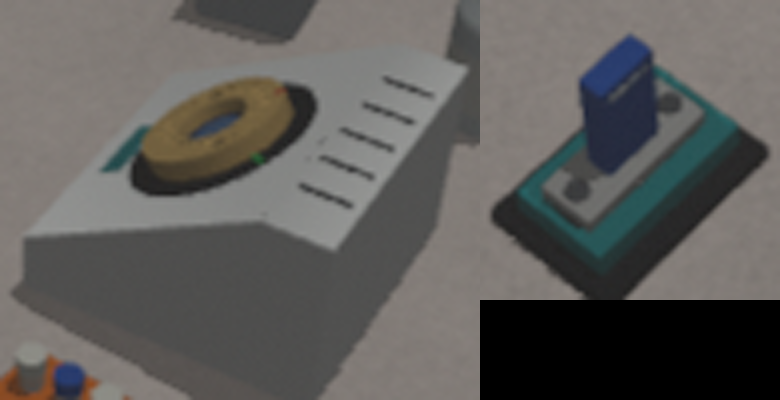

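The crops confirm the choice: a gold ring with a red mark at crop (165,208), a green mark at (262,180), and two large holes at (262,230) and (167,297). The teal rest holds a steel crossbar with the blue grip. Next I triangulate rough positions.

```bash
cat > h.py <<'E'
import numpy as np, cv2, pickle
def cam(f,T=None):
    """returns K,R,t (world->cam); T = 4x4 world_from_tool for wrist"""
    fl=240/np.tan(np.radians(f["vfov"]/2))
    K=np.array([[fl,0,f["cx"]],[0,fl,f["cy"]],[0,0,1.]])
    if "R" in f and f.get("R") is not None: return K,np.array(f["R"]),np.array(f["t"])
    W=np.linalg.inv(T@np.array(f["tool_from_camera"]))
    return K,W[:3,:3],W[:3,3]
def ray(c,uv):
    K,R,t=c; d=R.T@np.linalg.solve(K,[uv[0],uv[1],1.]); return -R.T@t, d/np.linalg.norm(d)
def onplane(c,uv,p0,n):
    o,d=ray(c,uv); return o+d*(np.dot(np.subtract(p0,o),n)/np.dot(d,n))
def tri(cs,uvs):
    A=np.zeros((3,3));b=np.zeros(3);L=[]
    for c,uv in zip(cs,uvs):
        o,d=ray(c,uv);P=np.eye(3)-np.outer(d,d);A+=P;b+=P@o;L.append((o,P))
    x=np.linalg.solve(A,b); return x,[float(np.linalg.norm(P@(x-o))) for o,P in L]
def proj(c,X):
    K,R,t=c; p=K@(R@np.asarray(X)+t); return p[:2]/p[2]
def wgrab(name):
    from rig import manip
    T=np.eye(4);T[:3,:3]=manip.read_ee_rot();T[:3,3]=manip.read_tcp_pos()
    f=manip.grab_frame("wrist");f["T"]=T
    cv2.imwrite(f"pics/{name}.png",f["color"][:,:,::-1]);pickle.dump(f,open(name+".pkl","wb"))
    return f
def load(n):
    f=pickle.load(open(n+".pkl","rb")); return f,cam(f,f.get("T"))
E
python3 - <<'E'
from h import *
s,cs=load("scene0");t,ct=load("top0")
p=lambda *a:print(*[np.round(x,4) for x in a])
# ring centre approx; crop0 scale 4: top px = 180+u/4, 185+v/4 ; crop1: 300+u/4,165+v/4
print("ring c",tri([ct,cs],[(180+216/4,185+262/4),(300+218/4,165+119/4)]))
print("green",tri([ct,cs],[(180+262/4,185+180/4),(300+258/4,165+157/4)]))
print("slots ends",[tri([ct,cs],[(180+a/4,185+b/4),(300+c/4,165+d/4)]) for a,b,c,d in [(95,65,432,94),(295,48,352,206)]])
# spanner: crop0 b scale 5 offset 365,205 with x-440 ; crop1 b scale 4, offset 230,295, x-480
print("grip top",tri([ct,cs],[(365+208/5,205+121/5),(230+137/4,295+66/4)]))
# cradle base corners on z=~0.012
for uv in [(490,72),(733,88),(728,255),(484,237)]:
    p(onplane(ct,(365+(uv[0]-440)/5,205+uv[1]/5),[0,0,0.0],[0,0,1]))
# reader base corners visible
for uv in [(82,430),(400,402)]: p(onplane(ct,(180+uv[0]/4,185+uv[1]/4),[0,0,0.03],[0,0,1]))
E
```

```text
ring c (array([0.54690956, 0.19339351, 0.11866859]), [0.0011005723165340537, 0.0011005723165339537])
green (array([0.59407359, 0.16438818, 0.13119023]), [0.0008258652728085474, 0.0008258652728086518])
slots ends [(array([0.66103426, 0.2618658 , 0.15031007]), [0.0002503014696371606, 0.0002503014696371933]), (array([0.6709566 , 0.14319249, 0.1476589 ]), [0.0006563888886979289, 0.0006563888886979218])]
grip top (array([ 0.59480479, -0.22420215,  0.11434144]), [0.0016107406151806114, 0.0016107406151804713])
[ 0.6454 -0.1627  0.    ]
[ 0.6349 -0.2919  0.    ]
[ 0.545  -0.2846  0.    ]
[ 0.5563 -0.1566  0.    ]
[0.454  0.2907 0.03  ]
[0.4692 0.0885 0.03  ]
```

```bash
cat >> h.py <<'E'
def Rz(a): c,s=np.cos(a),np.sin(a); return np.array([[c,-s,0],[s,c,0],[0,0,1.]])
def reader_axes(yaw):
    x=np.array([np.cos(yaw),np.sin(yaw),0]);y=np.array([-np.sin(yaw),np.cos(yaw),0])
    n=-0.5*x+np.array([0,0,np.sqrt(.75)]); u=np.cross(y,n)  # u = up-slope (face x), y, n right-handed
    return u,y,n
def tool_for(ydir,n):
    """tool x along ydir (perp to n), tool z = -n"""
    z=-n; x=ydir-np.dot(ydir,z)*z; x/=np.linalg.norm(x); return np.column_stack([x,np.cross(z,x),z])
E
python3 - <<'E'
from h import *
from rig import manip
s,cs=load("scene0");t,ct=load("top0")
u,y,n=reader_axes(np.radians(4.8)); c=np.array([.547,.193,.1187])
A=onplane(ct,(180+262/4,185+230/4),c,n);B=onplane(ct,(180+167/4,185+297/4),c,n)
C=(A+B)/2; d=(A-B); print(A,B,C,np.linalg.norm(d)); 
ang=lambda v:np.degrees(np.arctan2(v@y,v@u)); print("hole line ang (from upslope, ccw)",ang(d))
tf=np.array(load("wrist0")[0]["tool_from_camera"])
for off in range(-180,180,20):
    R=tool_for(np.cos(np.radians(off))*u+np.sin(np.radians(off))*y,n)
    q1=manip.solve_ik(C+n*.066,R); q2=manip.solve_ik(C+n*.16,R)
    # view pose: same roll, camera axis=-n
    Rc=R@tf[:3,:3]; 
    a=R[:,0]; xc=np.cross(-n,a)  # want cam z=-n
    # rotate tool about its y so that cam z = -n
    th=np.arctan2(0.2696,0.963)
    for sg in (1,-1):
        Ry=cv2.Rodrigues(np.array([0,sg*th,0]))[0]
        if np.dot((R@Ry@tf[:3,:3])[:,2],-n)>.999: Rv=R@Ry
    pv=C+n*.24-Rv@tf[:3,3]
    q3=manip.solve_ik(pv,Rv)
    f=lambda q: None if q is None else np.round(q).astype(int).tolist()
    print(off,f(q1),f(q2),"V",f(q3))
Rc=lambda a:tool_for(np.array([np.cos(a),np.sin(a),0]),np.array([0,0,1.]))
for a in (85,-95): print(a,f(manip.solve_ik([.595,-.224,.098],Rc(np.radians(a)))),f(manip.solve_ik([.595,-.224,.25],Rc(np.radians(a)))))
print(manip.read_t())
E
```

```text
[0.5637187  0.16405614 0.12692037] [0.52671844 0.22360627 0.10851014] [0.54521857 0.1938312  0.11771526] 0.0724856835709802
hole line ang (from upslope, ccw) -59.47136720378547Traceback (most recent call last):
  File "<stdin>", line 8, in <module>
  File "h.py", line 27, in load
    f=pickle.load(open(n+".pkl","rb")); return f,cam(f,f.get("T"))
                                                 ~~~^^^^^^^^^^^^^^
  File "h.py", line 7, in cam
    W=np.linalg.inv(T@np.array(f["tool_from_camera"]))
                    ~^~~~~~~~~~~~~~~~~~~~~~~~~~~~~~~~
ValueError: matmul: Input operand 0 does not have enough dimensions (has 0, gufunc core with signature (n?,k),(k,m?)->(n?,m?) requires 1)
```

```bash
cat > scan.py <<'E'
from h import *
from rig import manip
u,y,n=reader_axes(np.radians(4.8)); C=np.array([.5452,.1938,.1177])
tf=np.array(pickle.load(open("wrist0.pkl","rb"))["tool_from_camera"])
f=lambda q: None if q is None else np.round(q).astype(int).tolist()
for off in range(-180,180,20):
    R=tool_for(np.cos(np.radians(off))*u+np.sin(np.radians(off))*y,n)
    q1=manip.solve_ik(C+n*.066,R); q2=manip.solve_ik(C+n*.16,R)
    th=np.arctan2(0.2696,0.963); Rv=None
    for sg in (1,-1):
        Ry=cv2.Rodrigues(np.array([0,sg*th,0]))[0]
        if np.dot((R@Ry@tf[:3,:3])[:,2],-n)>.999: Rv=R@Ry
    pv=C+n*.24-Rv@tf[:3,3]
    print(off,f(q1),f(q2),"V",f(manip.solve_ik(pv,Rv)))
Rc=lambda a:tool_for(np.array([np.cos(a),np.sin(a),0]),np.array([0,0,1.]))
for a in (85,-95): print(a,f(manip.solve_ik([.595,-.224,.098],Rc(np.radians(a)))),f(manip.solve_ik([.595,-.224,.25],Rc(np.radians(a)))))
E
python3 scan.py
```

```text
-180 [-47, 12, 17, 130, 38, 15, 29] [-52, -1, 18, 129, 32, 28, 35] V [-39, 11, 13, 116, 4, 40, 66]
-160 [-44, 12, 14, 129, 41, 15, 47] [-50, 0, 15, 129, 32, 28, 55] V [-38, 12, 7, 115, 15, 42, 72]
-140 [-41, 12, 10, 129, 43, 16, 65] [-47, 0, 12, 129, 32, 28, 75] V [-39, 13, 3, 116, 25, 44, 80]
-120 [-37, 12, 7, 129, 45, 16, 83] [-44, 0, 9, 129, 32, 28, 95] V [-40, 13, 0, 118, 35, 45, 87]
-100 [-34, 12, 3, 129, 47, 17, 101] [-41, 0, 6, 129, 32, 28, 115] V [-41, 13, -3, 121, 45, 44, 95]
-80 [-31, 12, 0, 129, 48, 18, 119] [-38, 0, 3, 129, 32, 28, 135] V [-41, 12, -6, 125, 55, 43, 102]
-60 [-28, 12, -4, 129, 50, 18, 138] None V [-40, 11, -8, 129, 66, 41, 110]
-40 [-84, 22, 65, 131, -43, 14, -111] None V [-38, 10, -10, 134, 78, 38, 118]
-20 [-84, 22, 65, 131, -43, 14, -91] None V [-34, 9, -12, 138, 91, 34, 127]
0 [-56, 13, 28, 130, 30, 13, -143] [-44, 0, 9, 129, 32, 28, -145] V None
20 [-53, 12, 25, 130, 33, 14, -126] [-47, 0, 13, 129, 32, 28, -125] V None
40 [-55, 13, 27, 130, 30, 13, -103] [-52, 0, 17, 129, 32, 28, -105] V None
60 [-56, 13, 28, 130, 30, 13, -83] [-56, -1, 21, 129, 32, 28, -85] V None
80 [-55, 13, 27, 130, 30, 13, -63] [-56, -1, 21, 129, 32, 28, -65] V None
100 [-54, 13, 26, 130, 31, 13, -44] [-56, -1, 22, 129, 32, 28, -45] V [-59, 7, 46, 131, -48, 21, 46]
120 [-53, 12, 25, 130, 33, 14, -26] [-56, -1, 21, 129, 32, 28, -25] V [-47, 8, 32, 126, -31, 26, 48]
140 [-51, 12, 23, 130, 34, 14, -7] [-55, -1, 20, 129, 32, 28, -5] V [-41, 9, 24, 122, -18, 32, 52]
160 [-49, 12, 20, 130, 36, 14, 11] [-54, -1, 19, 129, 32, 28, 15] V [-39, 10, 18, 118, -7, 36, 59]
85 [-22, 49, 62, 104, -50, 60, 54] [-20, 32, 55, 96, -28, 67, 37]
-95 [-23, 50, 63, 104, -51, 61, -125] [-24, 36, 64, 96, -34, 70, -137]
```

Run:
```python
from h import *
from rig import manip
u,y,n=reader_axes(np.radians(4.8)); C=np.array([.5452,.1938,.1177])
tf=np.array(pickle.load(open("wrist0.pkl","rb"))["tool_from_camera"])
off=np.radians(-140)
R=tool_for(np.cos(off)*u+np.sin(off)*y,n); th=np.arctan2(0.2696,0.963)
Rv=max((R@cv2.Rodrigues(np.array([0,s*th,0]))[0] for s in (1,-1)),key=lambda M:-(M@tf[:3,2])@n)
print(manip.solve_ik(C+n*.22+.07*y-Rv@tf[:3,3],Rv),manip.solve_ik(C+n*.22-.07*y-Rv@tf[:3,3],Rv))
manip.movep(C+n*.22+.07*y-Rv@tf[:3,3],Rv); manip.hold(.3); wgrab("r1"); print(manip.read_t())
manip.movep(C+n*.22-.07*y-Rv@tf[:3,3],Rv); manip.hold(.3); wgrab("r2"); print(manip.read_t())
```

```text
[-42.19093535  18.0310289    0.53609169 111.07451672  26.35528597
  45.6637596   72.7401058 ] [-33.76671602  12.67289381   6.73436299 118.79390505  23.90628366
  38.32867759  87.26900416]
2.3167
3.2833
```

View pics/r1.png

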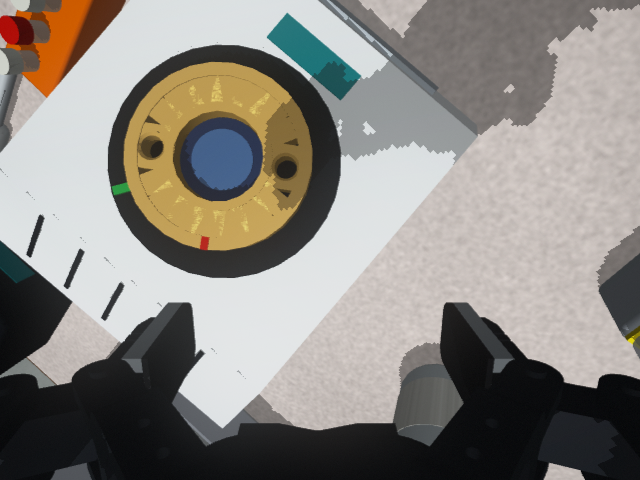

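View pics/r2.png

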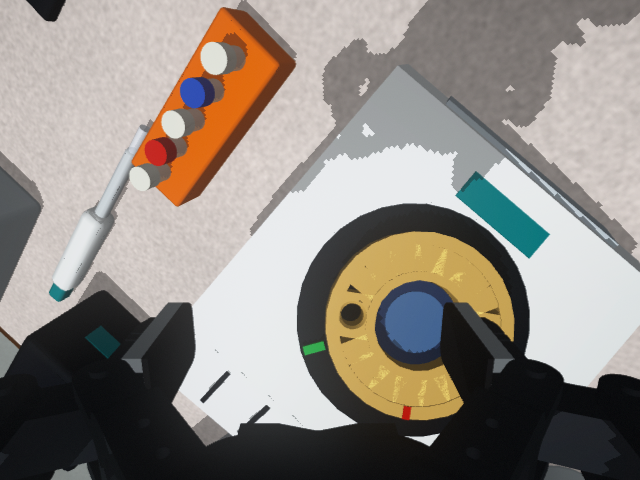

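View r1 shows both holes, at about (151,147) and (286,167), each between two triangle marks. In r2 the finger hides one hole; the other is at (351,313). I'll take one more view with the ring higher in the picture.

Run:
```python
from h import *
from rig import manip
f,c=load("r2")
K,R,t=c
p=manip.read_tcp_pos()+R[1]*.08+R[0]*0.03
manip.move_l(p,rate=.2); manip.hold(.3); wgrab("r3"); print(manip.read_t())
for n in("r1","r3"):
    im=cv2.imread(f"pics/{n}.png"); 
im=cv2.imread("pics/r3.png"); cv2.imwrite("pics/r3c.png",im)
```

```text
4.2167
```

View pics/r3.png

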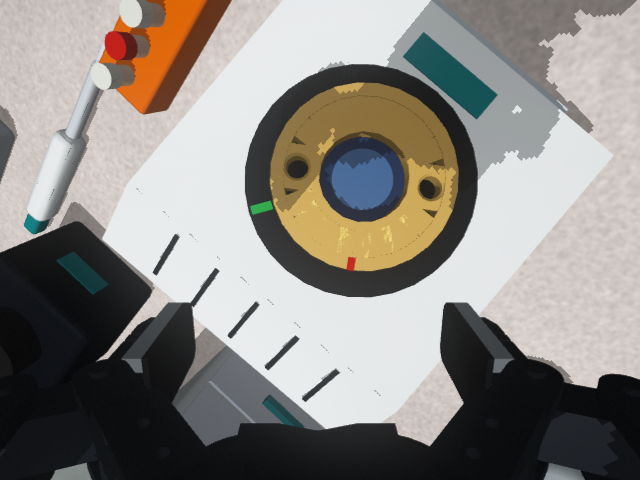

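Both holes are clear in r3, at about (297,168) and (429,188).

Run:
```python
from h import *
tiles=[];res={}
for nm,pts in (("r1",[(151,147),(286,167)]),("r3",[(297,168),(429,188)])):
    im=cv2.imread(f"pics/{nm}.png"); V=im.max(2).astype(int)
    for k,(a,b) in enumerate(pts):
        w=V[b-18:b+19,a-18:a+19]; 
        hi=np.percentile(w,70); lo=w[14:23,14:23].min(); th=(hi*0.45+lo*0.55)
        m=((w<th)*255).astype(np.uint8)
        n,l,st,ce=cv2.connectedComponentsWithStats(m)
        i=l[18,18]; 
        cc=(l==i).astype(np.uint8); cc=cv2.morphologyEx(cc,cv2.MORPH_OPEN,np.ones((5,5),np.uint8))
        cnt=max(cv2.findContours(cc,cv2.RETR_EXTERNAL,cv2.CHAIN_APPROX_NONE)[0],key=cv2.contourArea)
        e=cv2.fitEllipse(cnt); ctr=(e[0][0]+a-18,e[0][1]+b-18)
        res[nm,k]=ctr; print(nm,k,np.round(ctr,2),np.round(e[1],1),st[i][4],hi,lo,th)
        t=cv2.resize(im[b-18:b+19,a-18:a+19],(370,370),interpolation=cv2.INTER_NEAREST)
        cv2.ellipse(t,((e[0][0]*10+5,e[0][1]*10+5),(e[1][0]*10,e[1][1]*10),e[2]),(0,255,0),1); tiles.append(cv2.resize(t,(300,300)))
cv2.imwrite("pics/holes.png",np.vstack([np.hstack(tiles[:2]),np.hstack(tiles[2:])]))
pickle.dump(res,open("holes.pkl","wb"))
c1=load("r1")[1];c3=load("r3")[1]
P=[tri([c1,c3],[res["r1",k],res["r3",k]]) for k in (0,1)]
print(P,np.linalg.norm(P[0][0]-P[1][0]))
# check with static cams
for k in(0,1): print(proj(load("top0")[1],P[k][0]),"vs",[(245.5,242.5),(221.75,259.25)][k])
```

```text
r1 0 [151.33 147.45] [19.3 22.2] 368 189.0 38 105.95
r1 1 [285.2 167.7] [20.1 21.6] 372 134.0 32 77.9
r3 0 [296.72 167.18] [20.4 21.2] 377 145.0 37 85.6
r3 1 [428.86 189.28] [16.8 22.1] 308 203.0 34 110.05000000000001
[(array([0.56502863, 0.16645694, 0.12745254]), [0.0002787551462626438, 0.00027875514626270946]), (array([0.52886073, 0.2249005 , 0.10680211]), [0.00032807811463892014, 0.00032807811463889])] 0.07176494265989071
[244.47401568 241.93520479] vs (245.5, 242.5)
[221.36611958 258.48697211] vs (221.75, 259.25)
```

View pics/holes.png

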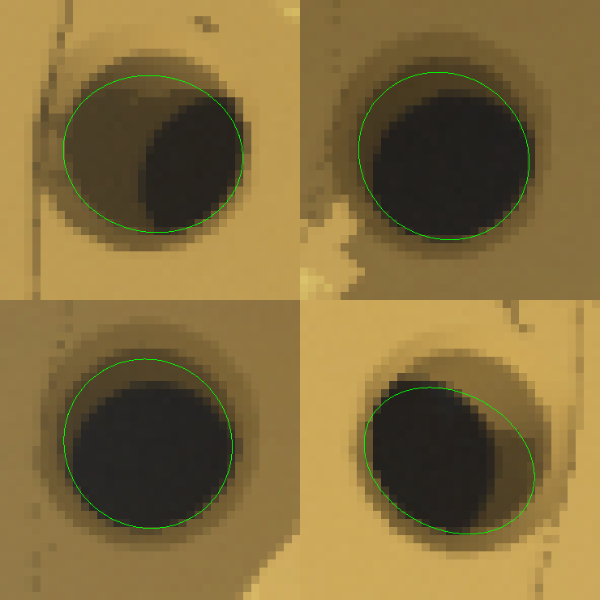

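Run:
```python
from h import *
c1=load("r1")[1];c3=load("r3")[1]
P=[tri([c1,c3],q) for q in ([(150.5,147.),(296.6,166.4)],[(284.6,166.5),(429.4,188.)])]
print(P,np.linalg.norm(P[0][0]-P[1][0]))
A,B=P[0][0],P[1][0]; C=(A+B)/2; u,y,n=reader_axes(np.radians(4.8)); d=A-B
print("C",C,"d.n",d@n,"ang",np.degrees(np.arctan2(d@y,d@u)))
# reader yaw from slope's straight edges in r1/r3: use vent slots line / label; project slot ends onto slope? use green/red marks
def ang(c,uv,off): 
    X=onplane(c,uv,C-n*off,n)-C; return np.degrees(np.arctan2(X@y,X@u)),np.linalg.norm(X)
print("red",ang(c1,(205,243),0),ang(c3,(351,264),0),"green",ang(c1,(121,188),.014),ang(c3,(261,208),.014))
# label (teal) corners on slope: long edge dir gives reader y
for c,q in((c1,[(288,13),(360,76),(341,99),(268,38)]),(c3,[(424,33),(497,95),(480,118),(403,54)])):
    X=[onplane(c,p,C-n*.014,n) for p in q]
    for a,b in((0,1),(3,2)): v=X[b]-X[a]; print("label yaw",np.degrees(np.arctan2(-v[0],v[1])))
```

```text
[(array([0.56445411, 0.16631207, 0.12830104]), [0.00038883106347811146, 0.00038883106347814317]), (array([0.52787487, 0.22441022, 0.10817288]), [0.0002627630997858641, 0.0002627630997858221])] 0.07154424407336551
C [0.54616449 0.19536115 0.11823696] d.n 0.0016367823487078606 ang -58.453631375374876
red (np.float64(31.720121229205688), np.float64(0.046321100241391196)) (np.float64(32.00886488581278), np.float64(0.046432354258923975)) green (np.float64(-35.40213172811377), np.float64(0.06151489563742706)) (np.float64(-34.770348302127914), np.float64(0.05986754668006237))
label yaw 3.8915574298670763
label yaw 5.021085850699429
label yaw 4.50250589940542
label yaw 5.036710914830769
```

```bash
cat >> h.py <<'E'
C0=np.array([.54616,.19536,.11824]); U,Y,N=reader_axes(np.radians(4.7)); ANG0=-58.45
def ringR(deg): a=np.radians(deg); return tool_for(np.cos(a)*U+np.sin(a)*Y,N)
def vertR(deg): a=np.radians(deg); return tool_for(np.array([np.cos(a),np.sin(a),0]),np.array([0,0,1.]))
fq=lambda q: None if q is None else np.round(q).astype(int).tolist()
E
python3 - <<'E'
from h import *
from rig import manip
print(fq(manip.read_joint_positions()))
for a in (85,-95): print(a,[fq(manip.solve_ik([.595,-.224,z],vertR(a))) for z in (.098,.25)])
for a in (121.5,90,54,-58.5,-90,-126): print(a,[fq(manip.solve_ik(C0+h*N,ringR(a))) for h in (.066,.11,.16)])
E
```

```text
[-35, 17, 2, 110, 24, 45, 83]
85 [[-1, 35, 25, 103, -19, 47, 29], [-7, 26, 33, 96, -15, 63, 26]]
-95 [[59, 53, -68, 99, 53, 67, 150], [-24, 36, 64, 96, -34, 70, -137]]
121.5 [[-58, 13, 31, 130, 27, 13, -19], [-53, 6, 22, 130, 33, 21, -25], [-47, 0, 12, 129, 32, 29, -24]]
90 [[-84, 22, 65, 131, -43, 14, 18], [-59, 6, 28, 130, 31, 20, -54], [-50, 0, 15, 129, 32, 29, -55]]
54 [[-84, 22, 65, 131, -43, 14, -18], [-67, 7, 37, 130, 28, 19, -87], [-53, 0, 18, 129, 32, 29, -91]]
-58.5 [[-27, 12, -5, 128, 50, 19, 139], [-27, 7, -7, 128, 40, 23, 148], None]
-90 [[-32, 12, 0, 129, 48, 18, 110], [-31, 7, -3, 129, 39, 23, 118], [-32, 1, -3, 128, 32, 29, 124]]
-126 [[-37, 12, 6, 129, 45, 17, 77], [-35, 7, 2, 129, 38, 22, 83], [-35, 0, 0, 128, 32, 29, 89]]
```

Run:
```python
from h import *
from rig import manip
R=vertR(85.4)
manip.movep([.575,-.165,.27],R); manip.hold(.3); wgrab("s1"); print(manip.read_t(),fq(manip.read_joint_positions()))
manip.move_l([.575,-.245,.27],rate=.2); manip.hold(.3); wgrab("s2"); print(manip.read_t())
```

```text
6.0083 [-12, 21, 32, 99, -12, 64, 19]
6.9083
```

View pics/s1.png

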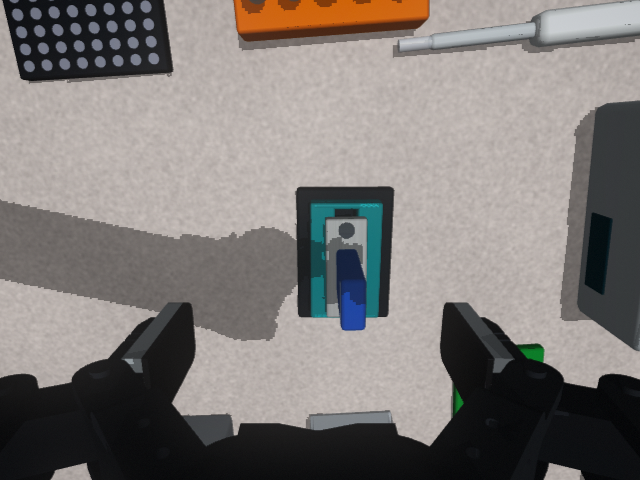

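View pics/s2.png

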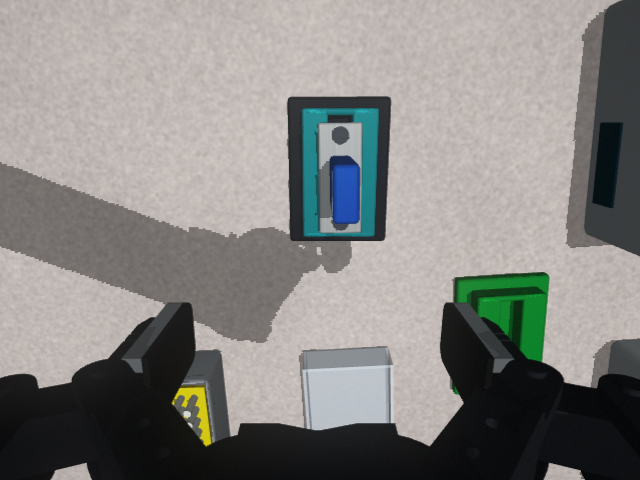

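s2 shows the rest at (340,168), with the crossbar from (340,125) to (340,230) and the bright-blue grip top at (345,192). I'll measure with masks.

Run:
```python
from h import *
for nm in("s1","s2"):
    f,c=load(nm); im=f["color"]; hsv=cv2.cvtColor(im,cv2.COLOR_RGB2HSV)
    H,S,V=[hsv[:,:,i].astype(int) for i in range(3)]
    roi=np.zeros(H.shape,bool); roi[90:335,285:400]=1
    def rect(m,z,lab):
        m=(m&roi).astype(np.uint8); n,l,st,ce=cv2.connectedComponentsWithStats(m); i=1+np.argmax(st[1:,4])
        cnt=max(cv2.findContours((l==i).astype(np.uint8),cv2.RETR_EXTERNAL,cv2.CHAIN_APPROX_NONE)[0],key=cv2.contourArea)
        r=cv2.minAreaRect(cnt); b=cv2.boxPoints(r); X=np.array([onplane(c,p,[0,0,z],[0,0,1])[:2] for p in b])
        e=X[1]-X[0],X[2]-X[1]; L=max(e,key=np.linalg.norm); 
        print(nm,lab,"px",np.round(r[0],1),"bbox",st[i][:4],"C",np.round(X.mean(0),4),"size",np.round([np.linalg.norm(v)*1e3 for v in e],1),"dir",np.round(np.degrees(np.arctan2(L[1],L[0]))%180,1))
    rect((abs(H-112)<12)&(S>120)&(V>140),.119,"griptop")
    rect((abs(H-90)<8)&(S>120)&(V>60),.032,"teal")
    rect((V<70)|((abs(H-90)<8)&(S>100))|(abs(H-112)<12)&(S>100)|(S<25)&(V>120)&False,.01,"base")
    px=(340,212); print(hsv[px[1]-85 if nm=='s2' else 225,325],hsv[192,345] if nm=="s2" else hsv[310,352])
```

```text
s1 griptop px [353.5 310.5] bbox [343 292  22  38] C [ 0.5971 -0.2271] size [14.7 28.6] dir 87.3
s1 teal px [346.  258.5] bbox [310 201  73 116] C [ 0.5981 -0.2195] size [ 62.6 109.7] dir 88.0
s1 base px [344.5 258. ] bbox [296 187  98 143] C [ 0.5977 -0.2277] size [ 88.7 143.9] dir 88.4
[93 61 80] [111 205 163]
s2 griptop px [346.  193.5] bbox [334 165  25  58] C [ 0.5969 -0.2229] size [15.4 37.6] dir 87.1
s2 teal px [340. 172.] bbox [302 108  77 129] C [ 0.5978 -0.221 ] size [ 62.3 108.9] dir 87.9
s2 base px [338.5 168.5] bbox [288  97 102 144] C [ 0.5976 -0.2211] size [128.6  87.3] dir 84.5
[ 90   4 184] [110 207 179]
```

Run:
```python
from h import *
f,c=load("s2"); g=lambda p,z:onplane(c,p,[0,0,z],[0,0,1])[:2]
def rep(lab,q,z):
    X=[g(p,z) for p in q]; t=(X[0]+X[1])/2;b=(X[2]+X[3])/2; v=t-b
    print(lab,np.round(np.mean(X,0),4),np.round(np.degrees(np.arctan2(v[1],v[0])),2),np.linalg.norm(v),np.linalg.norm(X[0]-X[1]))
im=f["color"][85:250,270:400,::-1]; t=cv2.resize(im,(520,660),interpolation=cv2.INTER_NEAREST)[:600]; cv2.imwrite("pics/s2c.png",t)
rep("base",[(289,97),(390,97),(384,241),(290,241)],.01)
rep("bar",[(319,123),(362,123),(361,233),(319,233)],.044)
```

```text
base [ 0.5973 -0.2216] 85.38 0.12953070369977102 0.08730364184697913
bar [ 0.5972 -0.2239] 86.2 0.09101710908318295 0.03437320444813289
```

View pics/s2c.png

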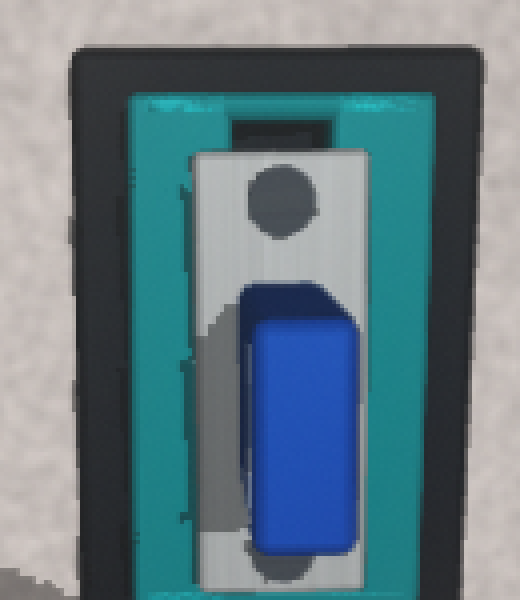

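The masks agree: the rest is at about (0.5975, -0.2215) with its long axis at 85.5°, and the spanner axis is at (0.597, -0.2235). Grasping now.

Run:
```python
from h import *
from rig import manip
R=vertR(85.8)
manip.grip(.6)
manip.movep([.597,-.223,.16],R); 
print(manip.read_t(),manip.read_contact_force())
s=manip.move_l([.597,-.223,.098],rate=.12,stop_force=15); print("stop",s,manip.read_tcp_pos())
manip.grip(0.0,100); manip.hold(.2)
print(manip.read_t(),manip.read_gripper_width(),manip.read_contact_force(),manip.read_wrist_torque(),manip.read_tcp_pos(),fq(manip.read_joint_positions()))
wgrab("g1")
```

```text
7.875 [ 0.77811872 -0.91563783  0.51028941]
stop False [ 0.59759615 -0.22366232  0.09906783]
9.1417 0.19750761219500956 [-1.07879749  0.57552571  6.14551632] [ 0.11380006  0.18092154 -0.02134234] [ 0.59745373 -0.22324324  0.09888641] [-3, 35, 27, 102, -21, 47, 31]
```

View pics/g1.png

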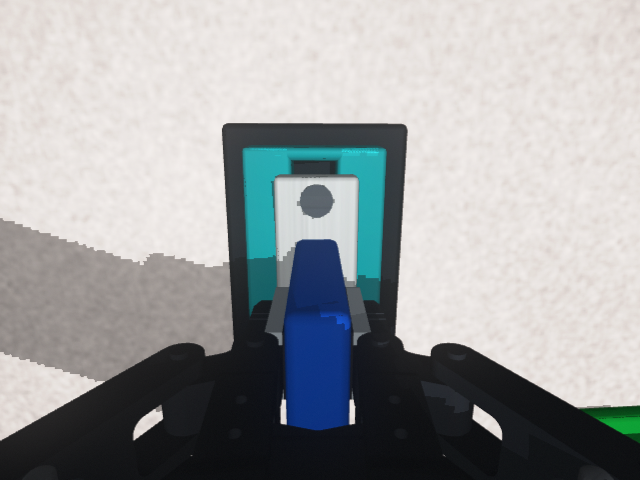

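Grasp confirmed: the grip is centred between the pads, and the head of one pin shows at (316,201). Lifting now, then checking the spanner's pose in the hand.

```bash
cat >> h.py <<'E'
def toolpt(f,uv,z):
    """pixel -> tool coords on plane tool z"""
    T=np.array(f["tool_from_camera"]); K=cam(f,np.eye(4))[0]
    d=T[:3,:3]@np.linalg.solve(K,[uv[0],uv[1],1.]); o=T[:3,3]; return o+d*((z-o[2])/d[2])
E
python3 - <<'E'
from h import *
from rig import manip
f,c=load("g1"); 
p=manip.read_tcp_pos(); manip.move_l([p[0],p[1],.26],rate=.2); manip.hold(.2)
print(manip.read_t(),manip.read_gripper_width(),manip.read_contact_force(),fq(manip.read_joint_positions()))
f2=wgrab("g2")
for ff,uv in ((f,(316,201.5)),): print(toolpt(ff,uv,.055),[toolpt(ff,q,.055).round(4) for q in((276,177),(358,177))])
for a in (121.55,54.5,-58.45,-125.5): print(a,[fq(manip.solve_ik(C0+h*N,ringR(a))) for h in (.066,.13)])
E
```

```text
10.35 0.1993942866725433 [-0.03207979 -0.71892468 -2.05712109] [-6, 25, 32, 95, -15, 64, 25]
[0.03537337 0.00046537 0.055     ] [array([ 0.0457, -0.0162,  0.055 ]), array([0.0457, 0.0179, 0.055 ])]
121.55 [[-54, 13, 25, 130, 32, 14, -24], [-32, 4, -2, 128, 36, 25, -28]]
54.5 [[-84, 22, 65, 131, -43, 14, -17], [-28, 4, -6, 128, 37, 25, -95]]
-58.45 [[17, 21, -57, 126, 71, 34, 124], [27, 13, -66, 126, 54, 34, 137]]
-125.5 [[-42, 12, 12, 129, 42, 16, 80], [-43, 4, 9, 129, 34, 24, 87]]
```

View pics/g2.png

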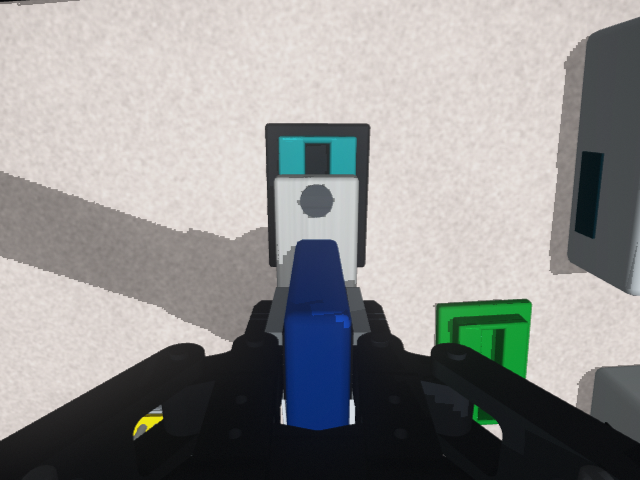

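```bash
cat >> h.py <<'E'
OFF=np.array([-.0005,.0006,.0669])
def tcp_for(deg,h,c=None):
    """TCP so that spanner origin is h above ring face centre"""
    R=ringR(deg); return (C0 if c is None else c)+h*N-R@OFF, R
E
python3 - <<'E'
from h import *
from rig import manip
p,R=tcp_for(180+ANG0,.065)
manip.movep(p,R); manip.hold(.3)
print(manip.read_t(),manip.read_tcp_pos()-p,manip.read_contact_force(),manip.read_joint_positions().round(1))
wgrab("i1")
E
```

```text
12.2833 [ 4.09397200e-04 -4.60856018e-04 -6.47718525e-05] [ 0.83937413  0.13132738 -2.95522984] [-31.8   4.   -2.2 128.5  35.8  25.1 -27.5]
```

View pics/i1.png

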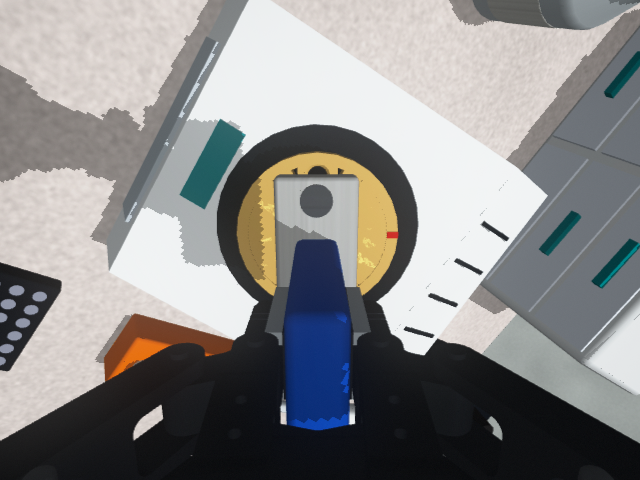

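Run:
```python
from h import *
f,c=load("i1")
d=np.cos(np.radians(ANG0))*U+np.sin(np.radians(ANG0))*Y
for s in (1,-1):
    B=C0+s*.036*d; print(s,B,proj(c,B),[proj(c,B+s*d*r).round(1) for r in (.006,.0075)])
# ring outer edge points & centre
e=np.cross(N,d)
for v in(-d,e,-e): print(proj(c,C0+.05*v).round(1))
im=cv2.imread("pics/i1.png")[140:250,230:410]
cv2.imwrite("pics/i1c.png",cv2.resize(im,None,fx=4,fy=4,interpolation=cv2.INTER_NEAREST))
```

```text
1 [0.56493199 0.16612121 0.12765836] [317.18456365 287.89566201] [array([317.2, 296.5]), array([317.2, 298.6])]
-1 [0.52738801 0.22459879 0.10882164] [317.28436546 176.03258273] [array([317.3, 165.9]), array([317.3, 163.4])]
[317.3 152.2]
[397.6 234.1]
[236.9 234. ]
```

View pics/i1c.png

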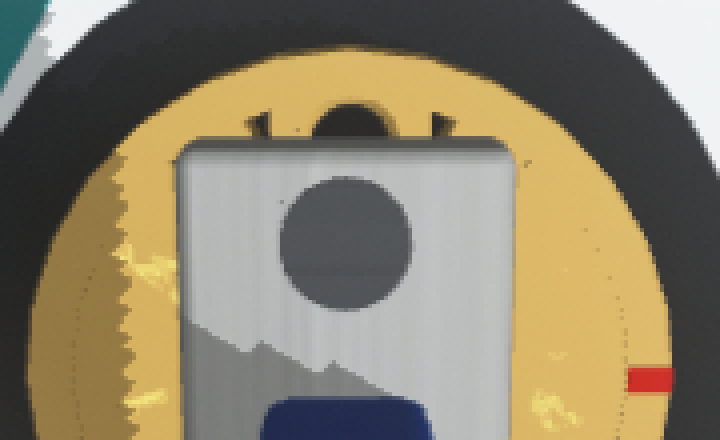

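The observed ring edges (rows and columns 152, 237, 398) match my prediction (152.2, 236.9, 397.6) to within 1 px. The hole at (318,170) also lines up with the pin, so I'm inserting.

Run:
```python
from h import *
from rig import manip
def st(l): 
    R=manip.read_ee_rot(); o=manip.read_tcp_pos()+R@OFF-C0
    print(l,round(manip.read_t(),2),"h %.4f lat %s"%(o@N,np.round([o@U,o@Y],4)),"F",manip.read_contact_force().round(1),"M",manip.read_wrist_torque().round(2),"q6 %.1f"%manip.read_joint_positions()[5])
for h,r in ((.016,.08),(.008,.03),(.0005,.03)):
    p,R=tcp_for(180+ANG0,h)
    s=manip.move_l(p,R,rate=r,stop_force=12 if h<.01 else 8); st((h,s))
    if s: break
wgrab("i2")
```

```text
(0.016, False) 13.1 h 0.0161 lat [0.0001 0.0002] F [ 0.  -0.2 -3.7] M [-0.04  0.93 -0.03] q6 19.4
(0.008, False) 13.52 h 0.0079 lat [-0.0001 -0.    ] F [ 0.   0.4 -3.7] M [-0.01  0.84  0.02] q6 18.5
(0.0005, True) 13.83 h 0.0008 lat [0.0003 0.0003] F [-4.  -0.9  6.1] M [-0.16  0.41 -0.04] q6 17.6
```

View pics/i2.png

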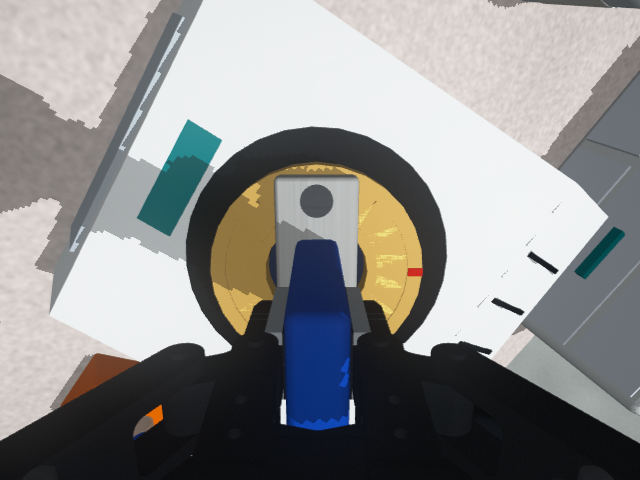

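The pins are in: contact came at h ≈ 0.8 mm, with the bar lying on the ring's face. Now I check the IK along the turn and start in small steps.

```bash
cat > turn.py <<'E'
from h import *
from rig import manip
import sys
def st(l): 
    R=manip.read_ee_rot(); o=manip.read_tcp_pos()+R@OFF-C0; x=R[:,0]
    M=manip.read_wrist_torque()
    print(l,round(manip.read_t(),2),"ang %.1f"%np.degrees(np.arctan2(x@Y,x@U)),"h %.4f lat %s"%(o@N,np.round([o@U,o@Y],4)),"F",manip.read_contact_force().round(1),"M.n %.2f"%(M@N),"q",manip.read_joint_positions().round(0).astype(int).tolist())
    return M@N
E
python3 - <<'E'
from turn import *
for a in (118,100,80,65,54,50): print(a,fq(manip.solve_ik(*tcp_for(a,.0012))))
m=st("0")
for a in (118,114.5):
    manip.movep(*tcp_for(a,.0012)); st(a)
E
```

```text
118 [-34, 12, 2, 129, 47, 18, -41]
100 [-37, 12, 6, 129, 45, 17, -58]
80 [-40, 12, 10, 129, 43, 16, -76]
65 [-43, 12, 13, 129, 41, 16, -89]
54 [-45, 12, 15, 129, 40, 16, -99]
50 [-46, 12, 16, 129, 39, 15, -102]
0 13.88 ang 121.6 h 0.0007 lat [0.0002 0.0002] F [-3.7 -0.4  5.3] M.n -0.03 q [-33, 12, 2, 129, 47, 18, -38]
118 14.13 ang 118.1 h 0.0010 lat [-0.0001 -0.    ] F [ 0.9 -0.4 -3.2] M.n -0.05 q [-34, 12, 2, 129, 47, 18, -41]
114.5 14.38 ang 114.6 h 0.0010 lat [-0.  0.] F [ 0.5  0.7 -2.5] M.n 0.00 q [-35, 12, 3, 129, 46, 17, -44]
```

Run:
```python
from turn import *
for a in (110,104,98,92,86,80,74,68,63):
    manip.movep(*tcp_for(a,.0012)); m=st(a)
    if abs(m)>1.5: break
wgrab("t1")
```

```text
110 14.63 ang 110.2 h 0.0011 lat [-0.0001 -0.    ] F [ 0.7 -0.  -3. ] M.n 0.01 q [-35, 12, 4, 129, 46, 17, -48]
104 14.88 ang 104.2 h 0.0012 lat [-0.0002 -0.    ] F [-0.6 -0.1 -2.7] M.n -0.01 q [-36, 12, 5, 129, 45, 17, -54]
98 15.13 ang 98.3 h 0.0012 lat [-0.0002 -0.    ] F [ 0.3  0.2 -2.9] M.n 0.03 q [-37, 12, 6, 129, 45, 17, -59]
92 15.38 ang 92.3 h 0.0012 lat [-0.0002  0.    ] F [ 0.3 -0.8 -2.2] M.n -0.01 q [-39, 12, 8, 129, 44, 17, -64]
86 15.63 ang 86.3 h 0.0012 lat [-0.0001  0.0001] F [-0.9  0.7 -3.2] M.n 0.06 q [-40, 12, 9, 129, 43, 17, -70]
80 15.88 ang 80.3 h 0.0012 lat [-0.0001  0.0001] F [-0.3  0.8 -2.2] M.n 0.04 q [-41, 12, 10, 129, 43, 16, -75]
74 16.13 ang 74.3 h 0.0012 lat [-0.0001  0.0001] F [-0.3 -0.3 -3.6] M.n -0.02 q [-42, 12, 11, 129, 42, 16, -80]
68 16.38 ang 68.3 h 0.0012 lat [-0.      0.0001] F [ 0.1  0.4 -2.5] M.n 0.04 q [-43, 12, 13, 129, 41, 16, -86]
63 16.63 ang 63.3 h 0.0012 lat [0.     0.0001] F [ 0.1 -0.2 -2.1] M.n 0.03 q [-44, 12, 14, 129, 40, 16, -90]
```

View pics/t1.png

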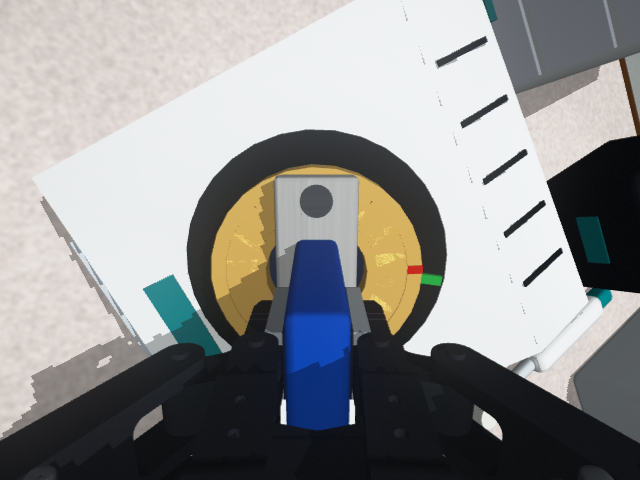

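The ring follows: the red mark is at (415,270) and is nearing the green mark at (431,280). I continue in small steps until the torque rises at the stop.

Run:
```python
from turn import *
for a in (60,58,56,54.5,53,52,51,50,49,48,47,46):
    manip.movep(*tcp_for(a,.0012)); manip.hold(.15); m=st(a)
    if abs(m)>.6: break
wgrab("t2")
```

```text
60 17.08 ang 60.1 h 0.0012 lat [ 0. -0.] F [-1.2 -0.1 -3.2] M.n 0.02 q [-44, 12, 14, 129, 40, 16, -93]
58 17.48 ang 58.0 h 0.0012 lat [0. 0.] F [-0.4 -0.5 -2.5] M.n -0.01 q [-45, 12, 15, 129, 40, 16, -95]
56 17.88 ang 56.0 h 0.0012 lat [ 0. -0.] F [-0.1 -0.7 -3.2] M.n 0.04 q [-45, 12, 15, 129, 39, 16, -96]
54.5 18.28 ang 54.5 h 0.0012 lat [-0. -0.] F [ 0.4 -0.4 -2.4] M.n -0.05 q [-46, 12, 16, 129, 39, 15, -98]
53 18.68 ang 53.0 h 0.0012 lat [0. 0.] F [ 0.2 -0.7 -2.8] M.n 0.03 q [-46, 12, 16, 129, 39, 15, -99]
52 19.08 ang 52.0 h 0.0012 lat [-0. -0.] F [-0.  -2.1 -2. ] M.n 0.22 q [-46, 12, 16, 129, 39, 15, -100]
51 19.48 ang 51.1 h 0.0012 lat [-0.0001 -0.0001] F [-0.3 -1.5 -2.3] M.n 1.04 q [-46, 12, 16, 129, 39, 15, -101]
```

View pics/t2.png

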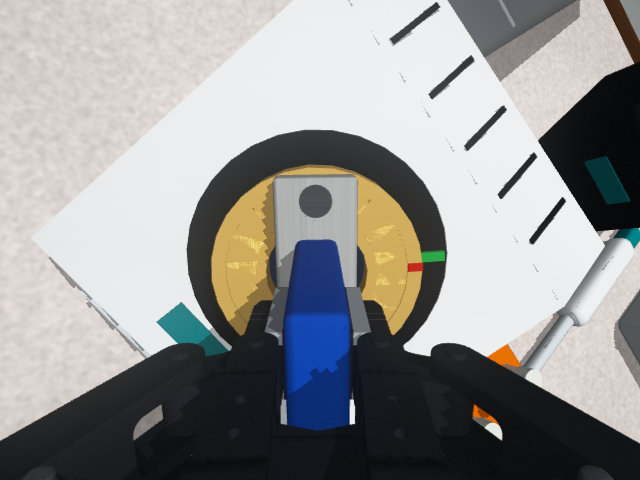

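Run:
```python
from h import *
def ang(c,uv,off): 
    X=onplane(c,uv,C0-N*off,N)-C0; return round(np.degrees(np.arctan2(X@Y,X@U)),2),round(np.linalg.norm(X),4)
for nm,r,g in (("t1",(415,270),(431,280)),("t2",(415,267.5),(433,256.5))):
    f,c=load(nm); print(nm,"red",ang(c,r,0),"green",ang(c,g,.014))
```

```text
t1 red (np.float64(-25.34), np.float64(0.0468)) green (np.float64(-35.82), np.float64(0.0612))
t2 red (np.float64(-36.02), np.float64(0.0467)) green (np.float64(-35.75), np.float64(0.0606))
```

The stop is reached: torque jumped to 1.04 N m, and red and green now stand at -36.0° and -35.8°. I ease off within the hole slack, then withdraw along the normal.

Run:
```python
from turn import *
manip.movep(*tcp_for(53.4,.0012)); manip.hold(.1); st("relax")
p,R=tcp_for(53.4,.02); print(manip.move_l(p,R,rate=.05,stop_force=15)); st("out")
p,R=tcp_for(53.4,.07); manip.move_l(p,R,rate=.15); manip.hold(.15); st("up")
wgrab("w1")
for a in (85.5,-94.5): print(fq(manip.solve_ik([.5975,-.2215,.26],vertR(a))),fq(manip.solve_ik([.5975,-.2215,.1],vertR(a))))
```

```text
relax 19.88 ang 53.3 h 0.0012 lat [0.0002 0.0002] F [-0.9 -0.1 -2.9] M.n 0.02 q [-46, 12, 16, 129, 39, 15, -99]
False
out 20.41 ang 53.4 h 0.0204 lat [0.0003 0.0001] F [ 0.8 -1.  -2.4] M.n 0.04 q [-46, 9, 14, 129, 37, 18, -97]
up 21.04 ang 53.4 h 0.0691 lat [-0.0008 -0.0005] F [ 0.9  0.2 -2.5] M.n 0.03 q [-46, 3, 12, 129, 33, 25, -93]
[-10, 26, 37, 95, -17, 65, 27] [2, 34, 20, 102, -15, 47, 25]
[-14, 28, 44, 95, -21, 66, -149] [-2, 35, 27, 102, -20, 48, -150]
```

View pics/w1.png

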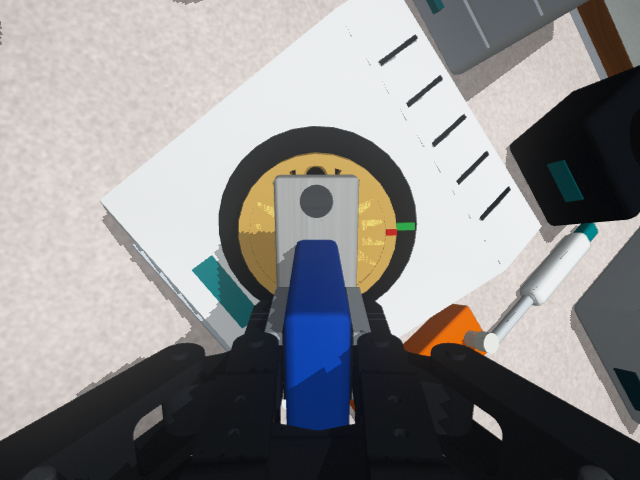

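The red and green marks remain aligned at (391,232) and (405,226), and the spanner still sits straight in the hand. Going back to the rest.

Run:
```python
from turn import *
R=vertR(85.5); p=np.array([.5975,-.2215,.032])-R@OFF
manip.movep(p+[0,0,.13],R); 
manip.move_l(p+[0,0,.06],R,rate=.15); manip.hold(.3)
print(manip.read_t(),manip.read_tcp_pos()-p,manip.read_contact_force(),fq(manip.read_joint_positions()))
wgrab("b1")
im=cv2.imread("pics/b1.png")[90:330,190:450]; cv2.imwrite("pics/b1c.png",cv2.resize(im,None,fx=2.4,fy=2.4,interpolation=cv2.INTER_NEAREST))
```

```text
23.8417 [ 0.00043611 -0.00016431  0.06091999] [-1.10536136  0.62402397 -2.52658031] [-7, 32, 33, 100, -21, 54, 30]
```

View pics/b1c.png

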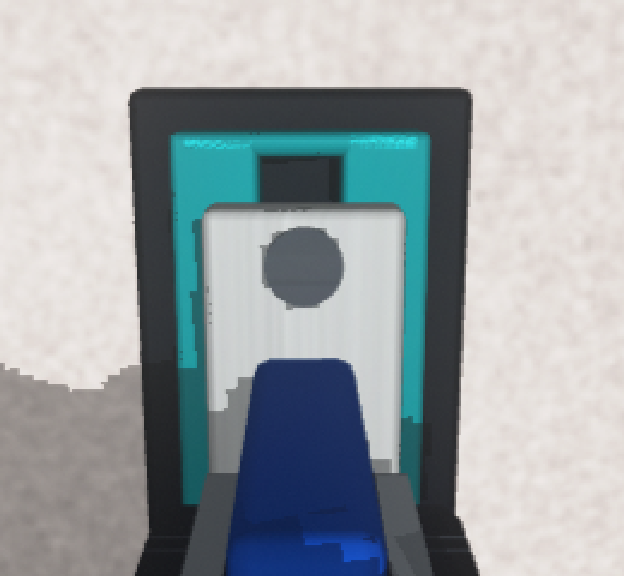

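The slot at crop (301,178) is centred under the bar (304) to within about 1 mm, against ±6 mm of clearance. Lowering.

Run:
```python
from turn import *
R=vertR(85.5); p=np.array([.5975,-.2215,.032])-R@OFF
print(manip.move_l(p+[0,0,.012],R,rate=.1,stop_force=10),manip.read_tcp_pos()-p)
print(manip.move_l(p+[0,0,-.003],R,rate=.02,stop_force=5),manip.read_tcp_pos()-p,manip.read_contact_force())
wgrab("b2"); print(manip.read_t())
```

```text
False [ 0.00017955 -0.00027495  0.01200717]
True [-7.05887416e-05  1.09203279e-04  1.72577991e-05] [-0.61142984  0.24309419  4.88663221]
25.175
```

View pics/b2.png

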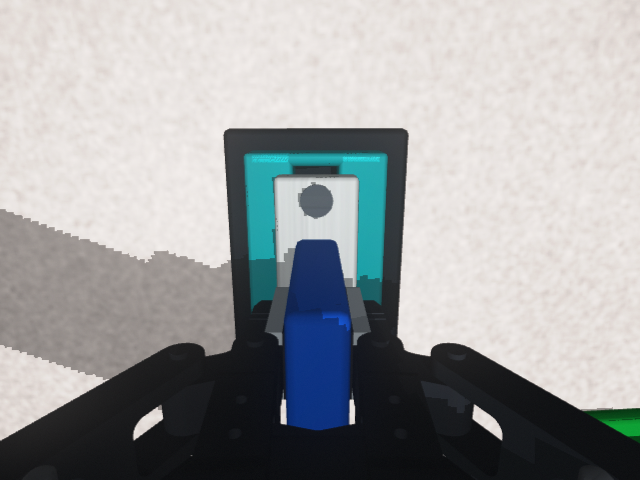

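Contact came exactly at seating height, and the bar sits on the rails. Releasing and backing off straight up, then checking.

Run:
```python
from turn import *
manip.grip(.7,30); manip.hold(.2)
p=manip.read_tcp_pos(); manip.move_l([p[0],p[1],.27],rate=.15)
manip.move_l([.575,-.245,.27],rate=.15); manip.hold(.3); wgrab("e1"); print(manip.read_t(),manip.read_contact_force(),manip.read_gripper_width())
f=manip.grab_frame("scene"); cv2.imwrite("pics/e2.png",f["color"][:,:,::-1])
f=manip.grab_frame("top"); cv2.imwrite("pics/e3.png",f["color"][:,:,::-1])
f,c=load("e1"); hsv=cv2.cvtColor(f["color"],cv2.COLOR_RGB2HSV).astype(int)
m=((abs(hsv[...,0]-112)<12)&(hsv[...,1]>120)&(hsv[...,2]>140)).astype(np.uint8); m[:,:285]=0;m[:,400:]=0
n,l,s,ce=cv2.connectedComponentsWithStats(m); i=1+np.argmax(s[1:,4]); print(s[i],onplane(c,ce[i],[0,0,.119],[0,0,1]))
t=np.hstack([cv2.resize(cv2.imread("pics/e1.png")[80:260,260:420],(400,450)),cv2.resize(cv2.imread("pics/e2.png")[150:375,220:420],(400,450))])
cv2.imwrite("pics/e4.png",t)
```

```text
27.875 [-0.12238398 -1.12249964  0.48763411] 0.6982875427404454
[ 335  161   26   58 1424] [ 0.59779282 -0.22033769  0.119     ]
```

View pics/e4.png

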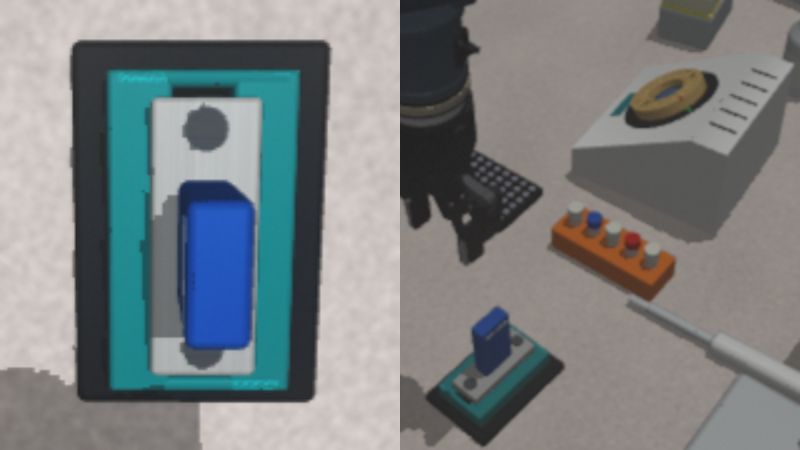

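View pics/e3.png

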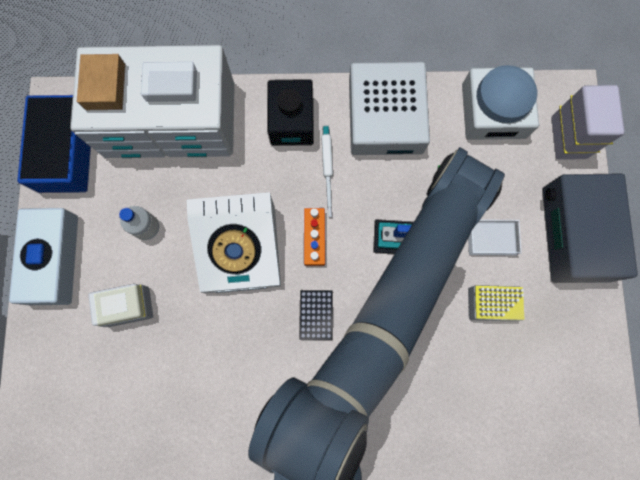

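The spanner stands upright on the teal rest, with its bar on the rails and its grip top at (0.598, -0.220), about 1 mm from the rest's centre. In the top view the ring's red mark meets the green one at (245,232), and the bystanders have not moved. Signing off.

```bash
python3 -c "
from rig import manip
print(manip.sign_off(),manip.read_t())"
```

```text
the job is handed in; nothing more can be done
the job is handed in; nothing more can be done
```

The job is handed in: the retaining ring is turned home, and the spanner is back upright on the teal rest, released. No verdict was reported; sign-off came just after about 28 s of the allowed 64 s.

- **Insertion:** I located the two holes from two wrist views (spacing 71.5 mm against the nominal 72 mm). Both pins went in until the crossbar rested on the ring's face, 0.8 mm from where I expected it.
- **Turning:** I turned the ring clockwise by about 68° (1.185 rad). The torque then jumped to 1.0 N m, which I took as the hard stop. The red and green marks ended within about 0.3° of each other and stayed aligned after I withdrew the pins.
- **Final checks:** The grip top is about 1 mm from the rest's centre, and the gripper is clear of everything. By eye in the top view, the bystanders have not moved.
- **Limits of the checks:** The wrist torque reading was too noisy to show the ring's 0.12 N m friction, so I followed the turning by the marks instead. No check failed or disagreed.

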